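# Draw out the dish carrier past an unmarked transit catch

### The arm

A 6-joint arm with a two-finger parallel gripper is mounted at the origin on a cart in front of the work surface, level with it; the furniture and walls round the work are solid. World frame = base frame: x ahead of the robot, y to its left, z up, the work surface at z = 0. Lengths are in mm, angles in rad, forces in N, time in s.
With the tool pointing down it reaches from about 275 to 1000 mm from the base axis. Payload 8.4 kg.
Tool frame: the origin (TCP) lies midway between the tips of the shut fingers; the grasp point (between the pads) lies 19 mm behind it; z points along the fingers, y is the line along which they close (so a half turn about z gives the same grasp; the last joint's range is limited). The gripper opens to 85 mm and grips with 20 to 120 N. Pads are 22 mm wide; open, the fingers measure 114 mm over their backs; the gripper's body (76 mm by 85 mm) begins 54 mm behind the grasp point. The pads swing forward as they close: fully open they stand 13 mm farther back than shut.
Start: joints at [-1.223, 0.353, 1.633, -0, 1.155, -0.002], TCP at [214.192, -587.154, 231.281] pointing down, gripper open.
Joint ranges: [-2.63, 2.63], [-0.92, 2.1], [0.06, 2.66], [-1.3, 4.44], [0, 2.69], [-3.02, 3.02]. Speed limits (rad/s): [2.22, 2.22, 2.79, 3.14, 3.14, 3.14].

### API

Orientations are given as [roll, pitch, yaw] about the fixed x, y, z axes, in that order (R = Rz(yaw) Ry(pitch) Rx(roll)).
In Python, from rig import * gives the robot as it stands.
- The arm moves only by the shell command python3 -m jog 'ROWS' [FORCE]. ROWS is JSON, a list of rows, each an object of numbers: "x", "y", "z": the shift along the tool's x, y, z in cm; "spin": the turn about the tool's z in rad; "grip": the closure, from 0 (fully open) to 1 (shut). In form: [{"x": .., "y": .., "z": .., "spin": .., "grip": ..}, ...]. A call has 1 to 20 rows; each row shifts and turns the commanded pose from where the row before left it, along the tool's axes as they then stand; what a row does not reach is not made up. A row lasts 1/12 s, in which the tool goes at most 41.7 mm and 7.16 degrees, less where a joint would pass 70% of its speed; a pose out of reach is approached as far as the arm can. A call with a gripper value outside its range is refused whole. The fingers move at their own pace and stop on an object; FORCE is the grip in N (left out, the last holds). Time passes only in rows, so rows that do not move let the fingers close. It gives the time, the measured TCP pose, the force, the opening and the grip force at its end, in the units of the state.
- sense(): the state, without advancing time (a new reading comes with each control period).
- grab_frame(name): name is "scene" or "top" or "wrist"; returns a dict with "pixels" (400x640x3 uint8, blue, green, red), "camera_matrix" (3x3 intrinsics, pixels), "rvec" (rotation vector, rad) and "tvec" (3), from world to camera coordinates, as OpenCV has them; the wrist camera has in their place "T_tool_cam" (4x4, takes a point from camera to tool coordinates, whose origin is the TCP and whose axes are the flange's). Camera axes: x right, y down, z forward; pixel columns grow to the right and rows downward; lengths in mm; the calibration is good to about 2 mm. The wrist camera is an equidistant fisheye: a pixel r from the principal point sees the ray r / f radians off the axis. A picture is of the moment at which its call begins: read the wrist's pose just before it. There is no depth.
- sign_off(): hands the job in; it is judged then, once.
The state is a dict: "clock": time; "qpos": joint angles; "qvel": joint speeds; "joint_efforts": joint torques, N m; "eef_pos": TCP position; "tcp_rot": TCP orientation; "contact_force": force on the tool from outside, world axes, zero at the start; "wrist_torque": the same for the moment, N m; "opening": opening from 0.0 (shut) to 1.0 (fully open); "grasp_force": force on a finger pad.
Only numpy, scipy, OpenCV 4.12 (cv2) and the standard library are available. Lean on these libraries where they do the work, as an engineer would, in place of code of your own. Each camera call takes 0.05 s, during which the arm holds its last target. There are 200 camera calls.

### The job

Draw the dish carrier of the small white reader out to its stop by the black post, so that the dish of fittings stands clear of the hood, upright in its nest. The red catch on the hood has lost its markings: at one end of its slot it locks the carrier, at the other it frees it, and you can only tell which by pulling. If the carrier does not give, slide the catch across to the other end of its slot and pull again.

Things in the scene. Friction and masses are not known exactly. Their poses are not given: they have to be found in the camera images.
- catch_tab (a point): centre of the red catch tab (12 mm along x, 16 along y, 22 high; top 85 mm above the worktop) on the flat roof, 62 mm high, of the reader's white hood (100 x 102 mm). It slides 36 mm along x with 2 N of friction and stays put. Axes are the reader's: x away from the robot, z up, carrier comes out along -y. The reader is fixed, turned by 0 to 0.3 rad about z.
- catch (a joint): position of the red catch in its slot, m: 0 at the end nearer the robot, where it starts; 0.036 at the far end (+x). One end locks the carrier, the other frees it; which one varies and is hidden in the hood. Part-way it locks in every case; within 8 mm of the freeing end it frees.
- pull_post (a point): point on the axis of the upright black post (16 mm diameter, blue cap 20 mm) that draws out the carrier, 60 mm above the worktop; cap from 68 to 74 mm, post free from 20 mm up, 22 mm of space between it and the carrier's blue front plate (55 mm high), which closes the hood. Axes as the catch tab's; the carrier comes out along -y.
- carrier (a joint): how far the carrier is drawn out, m: 0 in, where it starts; 0.075 at the outer stop. It runs with about 2 N of friction. Locked, it has 4 mm of play, then stops hard.
- dish_mid (a point): centre, half-way up, of the round clear dish (57 mm diameter, 13 mm high, holding nuts and ferrules) lying loose in the carrier's square nest (60 mm wide, floor 14 mm above the worktop, rim 6 mm above that), under the hood at the start; in its nest it is 68 mm from the post's axis

How it is judged (in metres and radians):
At the end, for the whole second after the job is handed in: The carrier is drawn out to within 12 mm of its outer stop and at rest, with the dish lying level (within 10 degrees) in the carrier's nest. The catch may be left at either end (value of joint carrier above 0.063 m and velocity of joint carrier between -0.01 and 0.01 m/s and horizontal distance between dish_mid and pull_post between 0.054 and 0.082 m and height (world z) of dish_mid below 0.03 m and angle between dish_mid's own z axis and vertical below 0.17 rad); the robot touches nothing.
It also fails if it takes over 51 s, if anything falls off the work surface, if the arm or the gripper's body presses on something with over 40 N, if the wrist force passes 120 N, or if a joint passes its speed limit or range.

## Working session

There is one attempt and no reset: what is moved stays moved. The work goes in short steps, Python scripts to look and compute and a shell command to move; the robot and the scene stay as the last step left them, time stands still between calls to the robot, and variables do not carry over. Pictures are saved under pics/ and viewed, at most 10 in all, crops included, and the job is handed in when it is done.

```bash
mkdir -p pics; cat > h.py <<'E'
from rig import *
import numpy as np, cv2
def ray(f,u,v):
    R=cv2.Rodrigues(np.array(f["rvec"],float))[0];t=np.array(f["tvec"],float).ravel()
    d=R.T@np.linalg.inv(np.array(f["camera_matrix"]))@np.array([u,v,1.]);return -R.T@t,d
def onz(f,u,v,z):
    c,d=ray(f,u,v);return c+d*(z-c[2])/d[2]
def masks(p):
    h=cv2.cvtColor(p,cv2.COLOR_BGR2HSV)
    return {"red":cv2.inRange(h,(0,120,70),(8,255,255))|cv2.inRange(h,(172,120,70),(180,255,255)),"blue":cv2.inRange(h,(95,100,50),(130,255,255))}
def blobs(m,a=15):
    n,_,s,c=cv2.connectedComponentsWithStats(m)
    return [(s[i].tolist(),c[i].round(1).tolist()) for i in range(1,n) if s[i][4]>a]
E
python3 - <<'E'
from h import *
s=sense();print(s["clock"],s["eef_pos"],s["tcp_rot"])
for n in("top","scene"):
    f=grab_frame(n);cv2.imwrite(f"pics/{n}.png",f["pixels"])
    np.save(f"{n}.npy",f,allow_pickle=True)
    print(n,ray(f,320,200))
    for k,m in masks(f["pixels"]).items(): print(k,blobs(m))
E
```

```text
0.0 [ 214.01716568 -586.72368662  230.5604872 ] [-3.14022770e+00  4.33162470e-05  3.49833252e-01]
top (array([409.23776174,  -5.74333253, 916.26855598]), array([ 0.11371538, -0.01276626, -0.9935644 ]))
red [([371, 37, 34, 10, 127], [386.9, 41.1]), ([37, 55, 10, 3, 20], [41.5, 56.0]), ([375, 89, 22, 18, 237], [384.6, 97.0]), ([313, 201, 10, 9, 73], [317.6, 205.1]), ([150, 215, 49, 12, 257], [173.4, 218.8]), ([152, 221, 49, 20, 260], [176.5, 232.4])]
blue [([0, 0, 17, 22, 270], [6.4, 8.4]), ([287, 0, 166, 132, 8066], [358.6, 66.4]), ([234, 117, 12, 25, 201], [239.4, 129.3]), ([116, 118, 117, 51, 2573], [177.7, 136.1]), ([16, 163, 20, 20, 289], [25.3, 173.0]), ([349, 169, 8, 47, 75], [352.1, 191.7]), ([364, 185, 10, 10, 74], [368.4, 189.6]), ([513, 207, 24, 20, 373], [524.3, 217.1])]
scene (array([  5.6673899 , 557.85278082, 452.506396  ]), array([ 0.57992181, -0.69724737, -0.42151592]))
red [([244, 67, 17, 10, 62], [251.8, 70.9]), ([274, 94, 13, 36, 358], [280.2, 111.3]), ([306, 210, 13, 14, 107], [312.1, 216.9]), ([146, 325, 73, 65, 1562], [183.9, 356.1])]
blue [([248, 32, 22, 34, 516], [256.9, 46.9]), ([101, 57, 224, 175, 11879], [217.6, 160.2]), ([177, 117, 25, 9, 85], [189.5, 121.2]), ([164, 125, 7, 4, 17], [167.9, 126.5]), ([426, 135, 18, 15, 222], [434.2, 141.8]), ([328, 189, 13, 9, 95], [333.8, 192.8])]
```

View pics/top.png

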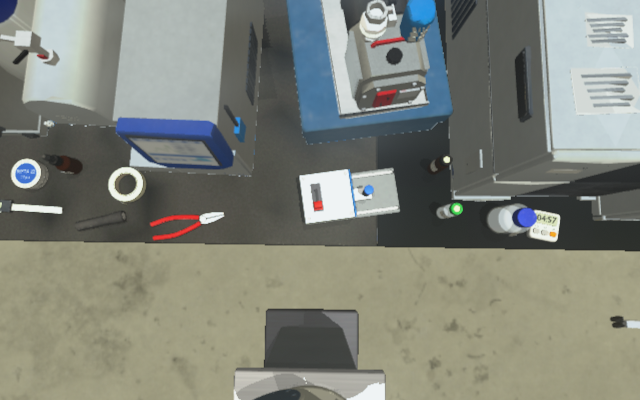

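View pics/scene.png

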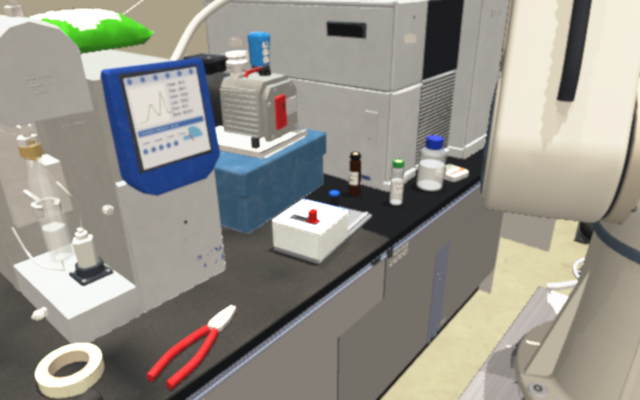

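The top view shows the reader at about (348,194): red tab at (318,205), front plate at (352,192) and blue post cap at (368,190). In the scene view the tab is at (312,217) and the cap at (334,193).

```bash
python3 - <<'E'
from h import *
T=np.load("top.npy",allow_pickle=True).item();S=np.load("scene.npy",allow_pickle=True).item()
def tri(a,b):
    c1,d1=ray(T,*a);c2,d2=ray(S,*b);k=np.linalg.lstsq(np.c_[d1,-d2],c2-c1,rcond=None)[0]
    p,q=c1+d1*k[0],c2+d2*k[1];return ((p+q)/2).round(1),np.linalg.norm(p-q).round(1)
print("cap",onz(T,368.4,189.6,74),tri((368.4,189.6),(333.8,192.8)))
print("tab",onz(T,317.6,205.1,82),tri((317.6,205.1),(312.1,216.9)))
m=masks(T["pixels"])["blue"];n,l,s,c=cv2.connectedComponentsWithStats(m)
i=l[l.shape[0]-1,0]
for j in range(1,n):
    if abs(c[j][0]-352.1)<1 and abs(c[j][1]-191.7)<1:
        ys,xs=np.where(l==j);P=np.array([onz(T,x,y,55)[:2] for x,y in zip(xs,ys)])
        vx,vy,x0,y0=cv2.fitLine(P.astype(np.float32),cv2.DIST_L2,0,.01,.01).ravel();print("plate",vx,vy,x0,y0,"yaw",np.arctan2(vy,vx))
g=cv2.cvtColor(T["pixels"],cv2.COLOR_BGR2HSV)
w=cv2.inRange(g,(0,0,215),(180,40,255))[160:230,290:360]
cs=max(cv2.findContours(w,cv2.RETR_EXTERNAL,cv2.CHAIN_APPROX_NONE)[0],key=cv2.contourArea)+np.array([290,160])
b=cv2.boxPoints(cv2.minAreaRect(cs));print(np.array([onz(T,*q,62)[:2] for q in b]).round(1))
E
```

```text
cap [ 528.42932698 -114.7741602    74.        ] (array([ 529.3, -114.7,   71.5]), np.float64(1.3))
tab [494.34260836 -11.78342759  82.        ] (array([496.2, -11.3,  70.9]), np.float64(1.8))
plate 0.9890981 0.1472583 526.31226 -83.33879 yaw 0.14779578
[[556.8  27.2]
 [572.9 -73.3]
 [474.3 -87.8]
 [458.6  11.5]]
```

The post is at about (528,-115) and the tab at about (494,-12). Both the triangulated heights and the 62 mm roof outline (100 x 102 mm) agree with that. Reader yaw is about 0.15, so I'll move above the post.

```bash
python3 -m jog '[{"x":3.04,"y":-2.24},{"x":3.04,"y":-2.24},{"x":3.04,"y":-2.24},{"x":3.04,"y":-2.24},{"x":3.04,"y":-2.24},{"x":3.04,"y":-2.24},{"x":3.04,"y":-2.24},{"x":3.04,"y":-2.24},{"x":3.04,"y":-2.24},{"x":3.04,"y":-2.24},{"x":3.04,"y":-2.24},{"x":3.04,"y":-2.24},{"x":3.04,"y":-2.24},{"x":3.04,"y":-2.24},{"x":3.04,"y":-2.24}]'; python3 -m jog '[{"spin":-0.114},{"spin":-0.114},{"spin":-0.114},{"spin":-0.114},{"spin":-0.114},{"spin":-0.114},{"spin":-0.114},{"spin":-0.114},{"spin":-0.114},{"spin":-0.114},{"spin":-0.114},{"spin":-0.114},{},{}]'
```

```text
schema error: expected keys x, y, z, spin, grip
schema error: expected keys x, y, z, spin, grip
```

```bash
python3 -m jog '[{"x":3.04,"y":-2.24,"z":0,"spin":0,"grip":0},{"x":3.04,"y":-2.24,"z":0,"spin":0,"grip":0},{"x":3.04,"y":-2.24,"z":0,"spin":0,"grip":0},{"x":3.04,"y":-2.24,"z":0,"spin":0,"grip":0},{"x":3.04,"y":-2.24,"z":0,"spin":0,"grip":0},{"x":3.04,"y":-2.24,"z":0,"spin":0,"grip":0},{"x":3.04,"y":-2.24,"z":0,"spin":0,"grip":0},{"x":3.04,"y":-2.24,"z":0,"spin":0,"grip":0},{"x":3.04,"y":-2.24,"z":0,"spin":0,"grip":0},{"x":3.04,"y":-2.24,"z":0,"spin":0,"grip":0},{"x":3.04,"y":-2.24,"z":0,"spin":0,"grip":0},{"x":3.04,"y":-2.24,"z":0,"spin":0,"grip":0},{"x":3.04,"y":-2.24,"z":0,"spin":0,"grip":0},{"x":3.04,"y":-2.24,"z":0,"spin":0,"grip":0},{"x":3.04,"y":-2.24,"z":0,"spin":0,"grip":0}]'; python3 -m jog '[{"x":0,"y":0,"z":0,"spin":-0.114,"grip":0},{"x":0,"y":0,"z":0,"spin":-0.114,"grip":0},{"x":0,"y":0,"z":0,"spin":-0.114,"grip":0},{"x":0,"y":0,"z":0,"spin":-0.114,"grip":0},{"x":0,"y":0,"z":0,"spin":-0.114,"grip":0},{"x":0,"y":0,"z":0,"spin":-0.114,"grip":0},{"x":0,"y":0,"z":0,"spin":-0.114,"grip":0},{"x":0,"y":0,"z":0,"spin":-0.114,"grip":0},{"x":0,"y":0,"z":0,"spin":-0.114,"grip":0},{"x":0,"y":0,"z":0,"spin":-0.114,"grip":0},{"x":0,"y":0,"z":0,"spin":-0.114,"grip":0},{"x":0,"y":0,"z":0,"spin":-0.114,"grip":0},{"x":0,"y":0,"z":0,"spin":0,"grip":0},{"x":0,"y":0,"z":0,"spin":0,"grip":0}]'
```

```text
clock: 1.35
eef_pos: [527.9, -113.4, 231.1]
tcp_rot: [-3.141, 0.0, 0.35]
contact_force: [-0.1, 0.2, 0.3]
opening: 1.006
grasp_force: 0.0
clock: 2.52
eef_pos: [527.2, -115.2, 231.0]
tcp_rot: [-3.141, -0.0, 1.714]
contact_force: [0.4, -0.5, 0.1]
opening: 0.998
grasp_force: 0.0
```

Very accurate. One wrist look to check the points.

```bash
cat >> h.py <<'E'
from scipy.spatial.transform import Rotation as Ro
def wrist():
    s=sense();f=grab_frame("wrist")
    T=np.eye(4);T[:3,:3]=Ro.from_euler("xyz",s["tcp_rot"]).as_matrix();T[:3,3]=s["eef_pos"]
    return f,T@np.array(f["T_tool_cam"])
def wz(f,M,u,v,z):
    K=np.array(f["camera_matrix"]);x,y=(u-K[0,2])/K[0,0],(v-K[1,2])/K[1,1];r=np.hypot(x,y)
    d=M[:3,:3]@np.array([np.sin(r)*x/r,np.sin(r)*y/r,np.cos(r)]);c=M[:3,3];return (c+d*(z-c[2])/d[2]).round(1)
E
python3 - <<'E'
from h import *
f,M=wrist();cv2.imwrite("pics/w1.png",f["pixels"])
m=masks(f["pixels"])
for st,c in blobs(m["red"],40): print("red",st,c,wz(f,M,*c,85))
for st,c in blobs(m["blue"],40): print("blue",st,c,wz(f,M,*c,74),wz(f,M,*c,55))
E
```

```text
red [295, 64, 20, 20, 356] [304.8, 73.4] [498.2 -13.2  85. ]
red [490, 231, 59, 79, 2455] [519.1, 269.1] [ 794.2 -187.1   85. ]
red [604, 274, 36, 78, 579] [628.6, 319.3] [1214.2 -301.9   85. ]
blue [414, 62, 226, 229, 22092] [503.8, 141.2] [720.1 -39.1  74. ] [733.  -39.1  55. ]
blue [274, 146, 99, 4, 315] [321.8, 147.1] [523.9 -81.1  74. ] [524.3 -83.8  55. ]
blue [314, 171, 19, 20, 291] [323.1, 180.4] [ 530.  -114.2   74. ] [ 530.9 -118.9   55. ]
blue [604, 337, 36, 63, 769] [627.4, 362.1] [1428.8 -477.4   74. ] [1486.4 -505.    55. ]
```

View pics/w1.png

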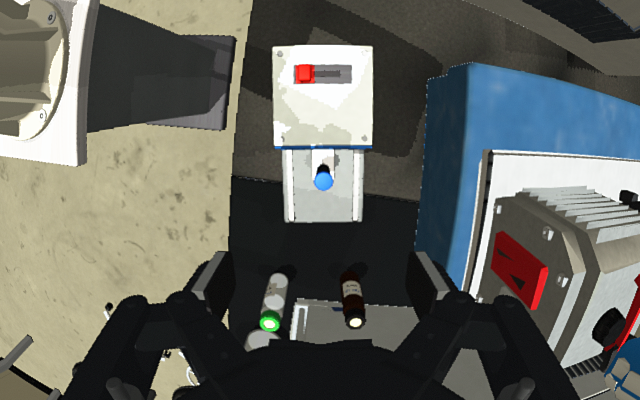

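The wrist view shows the cap at (323,180) and the tab at (305,73), at the robot end of its slot. The post comes out at about (529.3,-114.5), so both views agree. I'll descend, grip and try a gentle pull.

```bash
python3 -m jog '[{"x":0.04,"y":0.22,"z":2.4,"spin":0,"grip":0.4},{"x":0,"y":0,"z":2.4,"spin":0,"grip":0.4},{"x":0,"y":0,"z":2.4,"spin":0,"grip":0.4},{"x":0,"y":0,"z":2.4,"spin":0,"grip":0.4},{"x":0,"y":0,"z":2.5,"spin":0,"grip":0.4},{"x":0,"y":0,"z":2.5,"spin":0,"grip":0.4},{"x":0,"y":0,"z":2.5,"spin":0,"grip":0.4},{"x":0,"y":0,"z":2.5,"spin":0,"grip":0.4},{"x":0,"y":0,"z":0,"spin":0,"grip":0.4}]' 40; python3 -m jog '[{"x":0,"y":0,"z":0,"spin":0,"grip":1},{"x":0,"y":0,"z":0,"spin":0,"grip":1},{"x":0,"y":0,"z":0,"spin":0,"grip":1},{"x":0,"y":0,"z":0,"spin":0,"grip":1},{"x":0,"y":0,"z":0,"spin":0,"grip":1},{"x":0,"y":0,"z":0,"spin":0,"grip":1},{"x":0,"y":0,"z":0,"spin":0,"grip":1},{"x":0,"y":0,"z":0,"spin":0,"grip":1}]' 40
```

```text
clock: 3.32
eef_pos: [526.5, -113.8, 31.3]
tcp_rot: [-3.135, -0.002, 1.715]
contact_force: [-0.8, 0.6, -0.1]
opening: 0.6
grasp_force: 0.0
clock: 3.98
eef_pos: [530.3, -114.8, 36.7]
tcp_rot: [3.14, 0.001, 1.718]
contact_force: [-3.0, -1.0, 7.7]
opening: 0.207
grasp_force: 38.7
```

Gripped (opening 0.207, about 17 mm). Now the test pull.

```bash
python3 -m jog '[{"x":-0.15,"y":0,"z":0,"spin":0,"grip":1},{"x":-0.15,"y":0,"z":0,"spin":0,"grip":1},{"x":-0.15,"y":0,"z":0,"spin":0,"grip":1},{"x":-0.15,"y":0,"z":0,"spin":0,"grip":1},{"x":-0.15,"y":0,"z":0,"spin":0,"grip":1},{"x":0,"y":0,"z":0,"spin":0,"grip":1},{"x":0,"y":0,"z":0,"spin":0,"grip":1}]'
```

```text
clock: 4.57
eef_pos: [530.9, -119.5, 36.6]
tcp_rot: [3.141, -0.003, 1.716]
contact_force: [-2.3, 18.8, 11.9]
opening: 0.213
grasp_force: 38.7
```

18.8 N at about 4.7 mm of travel, so it's locked. I'll ease back, release, lift and go over the catch.

```bash
python3 -m jog '[{"x":0.2,"y":0,"z":0,"spin":0,"grip":1},{"x":0.2,"y":0,"z":0,"spin":0,"grip":1},{"x":0.2,"y":0,"z":0,"spin":0,"grip":1},{"x":0,"y":0,"z":0,"spin":0,"grip":0.4},{"x":0,"y":0,"z":0,"spin":0,"grip":0.4},{"x":0,"y":0,"z":0,"spin":0,"grip":0.4},{"x":0,"y":0,"z":0,"spin":0,"grip":0.4},{"x":0,"y":0,"z":-2,"spin":0,"grip":0.4},{"x":0,"y":0,"z":-3,"spin":0,"grip":0.4},{"x":0,"y":0,"z":-3,"spin":0,"grip":0.4},{"x":0,"y":0,"z":0,"spin":0,"grip":0.4}]' && python3 -m jog '[{"x":2.6,"y":-0.45,"z":0,"spin":0,"grip":0.4},{"x":2.6,"y":-0.45,"z":0,"spin":0,"grip":0.4},{"x":2.6,"y":-0.45,"z":0,"spin":0,"grip":0.4},{"x":2.6,"y":-0.45,"z":0,"spin":0,"grip":0.4},{"x":0,"y":0,"z":0,"spin":0,"grip":0.4},{"x":0,"y":0,"z":0,"spin":0,"grip":0.4}]'
python3 - <<'E'
from h import *
f,M=wrist();cv2.imwrite("pics/w2.png",f["pixels"])
for st,c in blobs(masks(f["pixels"])["red"],40): print("red",st,c,wz(f,M,*c,85))
for n in("top",):
    f=grab_frame(n)
    for st,c in blobs(masks(f["pixels"])["blue"]): print(st,c,onz(f,*c,74))
E
```

```text
clock: 5.48
eef_pos: [533.0, -116.8, 120.2]
tcp_rot: [3.134, 0.003, 1.718]
contact_force: [2.4, 0.2, -0.3]
opening: 0.599
grasp_force: 0.0
clock: 5.98
eef_pos: [496.4, -14.9, 115.1]
tcp_rot: [-3.141, 0.0, 1.72]
contact_force: [0.1, -0.1, -0.7]
opening: 0.6
grasp_force: 0.0
red [308, 203, 28, 36, 874] [321.6, 219.4] [496.   -6.5  85. ]
[0, 0, 17, 22, 269] [6.4, 8.4] [909.11404672 661.63133228  74.        ]
[287, 0, 51, 117, 4072] [311.0, 58.3] [806.51432681   6.49673834  74.        ]
[373, 0, 80, 120, 3144] [426.1, 62.1] [ 801.64190953 -236.29903036   74.        ]
[234, 117, 11, 25, 190] [239.2, 129.1] [650.86871875 152.72210529  74.        ]
[116, 118, 117, 51, 2563] [177.4, 136.1] [634.12926775 279.98314077  74.        ]
[16, 163, 20, 20, 300] [25.3, 172.9] [552.36299026 587.55511118  74.        ]
[513, 207, 24, 20, 373] [524.3, 217.1] [ 477.12938531 -429.40971355   74.        ]
```

View pics/w2.png

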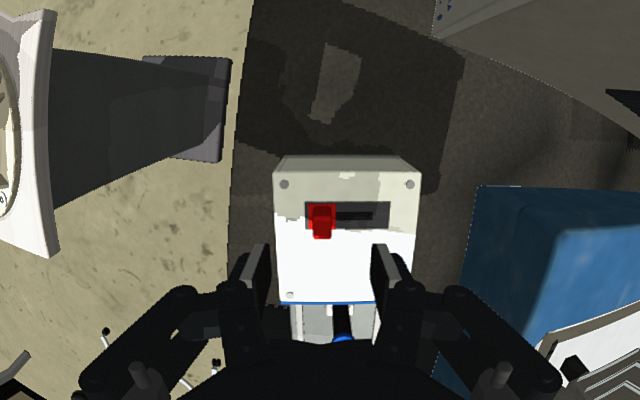

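The wrist view shows the tab near (322,219), between the fingers in x. Its top and side are hard to separate, so I'll look at a crop.

```bash
python3 - <<'E'
from h import *
p=cv2.imread("pics/w2.png")[185:255,280:400];cv2.imwrite("pics/w2c.png",cv2.resize(p,None,fx=6,fy=6,interpolation=cv2.INTER_NEAREST))
f,M=wrist();print(M.round(2));print([ (q,wz(f,M,*q,z)) for q,z in (((308,203),85),((336,203),85),((321,228),85),((321,239),85),((389,202),62),((347,302),55),((305,229),62))])
E
```

```text
[[ 9.9000e-01  1.4000e-01  4.0000e-02  4.8578e+02]
 [ 1.5000e-01 -9.4000e-01 -3.0000e-01  5.9440e+01]
 [ 0.0000e+00  3.0000e-01 -9.5000e-01  2.5894e+02]
 [ 0.0000e+00  0.0000e+00  0.0000e+00  1.0000e+00]]
[((308, 203), array([487.3,   1.3,  85. ])), ((336, 203), array([503.7,   3.8,  85. ])), ((321, 228), array([497.3, -13.4,  85. ])), ((321, 239), array([498.4, -20.7,  85. ])), ((389, 202), array([541.8,   2.4,  62. ])), ((347, 302), array([529.8, -87.8,  55. ])), ((305, 229), array([488. , -25.4,  62. ]))]
```

View pics/w2c.png

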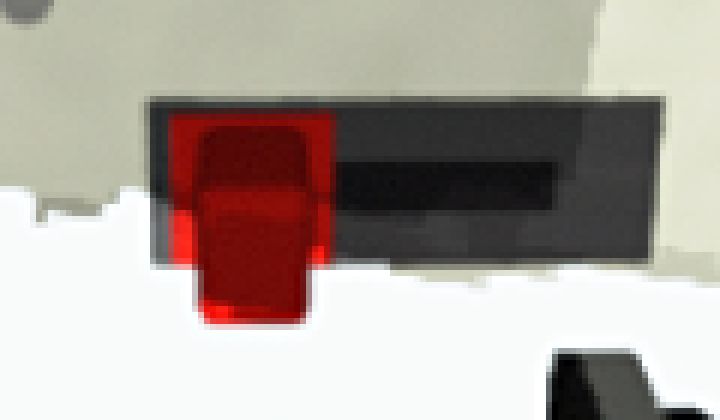

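The crop shows a base flange with the tab's top centred near (322,229), which gives about (498,-14). The TCP is 1.5 mm off in x. I'll lower, grip, and slide +x.

```bash
python3 -m jog '[{"x":0.05,"y":0.15,"z":1.5,"spin":0,"grip":0.4},{"x":0,"y":0,"z":1.5,"spin":0,"grip":0.4},{"x":0,"y":0,"z":1.5,"spin":0,"grip":0.4},{"x":0,"y":0,"z":0,"spin":0,"grip":1},{"x":0,"y":0,"z":0,"spin":0,"grip":1},{"x":0,"y":0,"z":0,"spin":0,"grip":1},{"x":0,"y":0,"z":0,"spin":0,"grip":1},{"x":0,"y":0,"z":0,"spin":0,"grip":1},{"x":0,"y":0,"z":0,"spin":0,"grip":1},{"x":0,"y":0,"z":0,"spin":0,"grip":1}]' 25 && python3 -m jog '[{"x":0,"y":0.35,"z":0,"spin":0,"grip":1},{"x":0,"y":0.35,"z":0,"spin":0,"grip":1},{"x":0,"y":0.35,"z":0,"spin":0,"grip":1},{"x":0,"y":0.35,"z":0,"spin":0,"grip":1},{"x":0,"y":0.35,"z":0,"spin":0,"grip":1},{"x":0,"y":0.35,"z":0,"spin":0,"grip":1},{"x":0,"y":0.35,"z":0,"spin":0,"grip":1},{"x":0,"y":0.35,"z":0,"spin":0,"grip":1},{"x":0,"y":0.35,"z":0,"spin":0,"grip":1},{"x":0,"y":0.35,"z":0,"spin":0,"grip":1},{"x":0,"y":0.2,"z":0,"spin":0,"grip":1},{"x":0,"y":0,"z":0,"spin":0,"grip":1},{"x":0,"y":0,"z":0,"spin":0,"grip":1}]'
```

```text
clock: 6.97
eef_pos: [498.7, -15.4, 70.9]
tcp_rot: [3.14, 0.001, 1.718]
contact_force: [-0.1, -4.3, 1.7]
opening: 0.129
grasp_force: 29.4
clock: 8.05
eef_pos: [532.6, -10.0, 70.8]
tcp_rot: [-3.137, 0.0, 1.718]
contact_force: [-10.7, -6.7, 16.6]
opening: 0.129
grasp_force: 31.1
```

The catch is across, against its end stop. Next: release, lift and return above the post.

```bash
python3 -m jog '[{"x":0,"y":-0.2,"z":0,"spin":0,"grip":0.4},{"x":0,"y":0,"z":0,"spin":0,"grip":0.4},{"x":0,"y":0,"z":0,"spin":0,"grip":0.4},{"x":0,"y":0,"z":0,"spin":0,"grip":0.4},{"x":0,"y":0,"z":-1.5,"spin":0,"grip":0.4},{"x":0,"y":0,"z":-3,"spin":0,"grip":0.4},{"x":-2.6,"y":0.25,"z":0,"spin":0,"grip":0.4},{"x":-2.6,"y":0.25,"z":0,"spin":0,"grip":0.4},{"x":-2.6,"y":0.25,"z":0,"spin":0,"grip":0.4},{"x":-2.6,"y":0.35,"z":0,"spin":0,"grip":0.4},{"x":0,"y":0,"z":0,"spin":0,"grip":0.4},{"x":0,"y":0,"z":0,"spin":0,"grip":0.4}]'
python3 - <<'E'
from h import *
f,M=wrist()
m=masks(f["pixels"])
for st,c in blobs(m["red"],40): print("red",st,c,wz(f,M,*c,82))
for st,c in blobs(m["blue"],40): print("blue",st,c,wz(f,M,*c,72))
E
```

```text
clock: 9.05
eef_pos: [559.2, -112.1, 115.1]
tcp_rot: [3.141, -0.0, 1.716]
contact_force: [0.4, 0.2, -0.1]
opening: 0.602
grasp_force: 0.0
red [286, 35, 30, 33, 940] [300.3, 51.6] [532.8  -8.2  82. ]
red [541, 325, 90, 75, 3042] [577.7, 369.6] [ 914.9 -270.8   82. ]
blue [417, 30, 223, 288, 38230] [517.8, 149.4] [688.7 -39.   72. ]
blue [203, 166, 150, 9, 958] [279.1, 169.6] [528.8 -79.9  72. ]
blue [261, 209, 30, 29, 662] [275.5, 223.2] [ 530.2 -115.8   72. ]
blue [416, 337, 56, 63, 1392] [439.7, 368.3] [ 692.2 -244.2   72. ]
```

The tab is now at the far end (x about 533) and the post at (530,-116). I overshot sideways by 29 mm, so I'll correct that, then descend and grip.

```bash
python3 -m jog '[{"x":0.05,"y":-1.5,"z":0,"spin":0,"grip":0.4},{"x":0,"y":-1.42,"z":0,"spin":0,"grip":0.4},{"x":0,"y":0,"z":0,"spin":0,"grip":0.4},{"x":0,"y":0,"z":0,"spin":0,"grip":0.4},{"x":0,"y":0,"z":2,"spin":0,"grip":0.4},{"x":0,"y":0,"z":2,"spin":0,"grip":0.4},{"x":0,"y":0,"z":2,"spin":0,"grip":0.4},{"x":0,"y":0,"z":2,"spin":0,"grip":0.4},{"x":0,"y":0,"z":0,"spin":0,"grip":1},{"x":0,"y":0,"z":0,"spin":0,"grip":1},{"x":0,"y":0,"z":0,"spin":0,"grip":1},{"x":0,"y":0,"z":0,"spin":0,"grip":1},{"x":0,"y":0,"z":0,"spin":0,"grip":1},{"x":0,"y":0,"z":0,"spin":0,"grip":1},{"x":0,"y":0,"z":0,"spin":0,"grip":1}]' 40 && python3 -m jog '[{"x":-0.15,"y":0,"z":0,"spin":0,"grip":1},{"x":-0.15,"y":0,"z":0,"spin":0,"grip":1},{"x":-0.15,"y":0,"z":0,"spin":0,"grip":1},{"x":-0.15,"y":0,"z":0,"spin":0,"grip":1},{"x":-0.15,"y":0,"z":0,"spin":0,"grip":1},{"x":-0.15,"y":0,"z":0,"spin":0,"grip":1},{"x":0,"y":0,"z":0,"spin":0,"grip":1},{"x":0,"y":0,"z":0,"spin":0,"grip":1}]'
```

```text
clock: 10.35
eef_pos: [530.3, -115.0, 35.9]
tcp_rot: [3.141, 0.0, 1.718]
contact_force: [-1.0, 2.0, -2.8]
opening: 0.203
grasp_force: 39.0
clock: 11.02
eef_pos: [531.7, -124.4, 35.7]
tcp_rot: [3.141, 0.001, 1.718]
contact_force: [-0.6, -1.1, 5.3]
opening: 0.204
grasp_force: 38.8
```

It's free: 9.5 mm out with almost no force. Now I'll draw it smoothly out to the stop.

```bash
python3 -m jog '[{"x":-0.2,"y":0,"z":0,"spin":0,"grip":1},{"x":-0.4,"y":0,"z":0,"spin":0,"grip":1},{"x":-0.4,"y":0,"z":0,"spin":0,"grip":1},{"x":-0.4,"y":0,"z":0,"spin":0,"grip":1},{"x":-0.4,"y":0,"z":0,"spin":0,"grip":1},{"x":-0.4,"y":0,"z":0,"spin":0,"grip":1},{"x":-0.4,"y":0,"z":0,"spin":0,"grip":1},{"x":-0.4,"y":0,"z":0,"spin":0,"grip":1},{"x":-0.4,"y":0,"z":0,"spin":0,"grip":1},{"x":-0.4,"y":0,"z":0,"spin":0,"grip":1},{"x":-0.4,"y":0,"z":0,"spin":0,"grip":1},{"x":-0.4,"y":0,"z":0,"spin":0,"grip":1},{"x":-0.4,"y":0,"z":0,"spin":0,"grip":1},{"x":-0.4,"y":0,"z":0,"spin":0,"grip":1},{"x":-0.4,"y":0,"z":0,"spin":0,"grip":1},{"x":-0.3,"y":0,"z":0,"spin":0,"grip":1},{"x":-0.2,"y":0,"z":0,"spin":0,"grip":1},{"x":-0.1,"y":0,"z":0,"spin":0,"grip":1},{"x":0,"y":0,"z":0,"spin":0,"grip":1},{"x":0,"y":0,"z":0,"spin":0,"grip":1}]'; python3 -m jog '[{"x":-0.1,"y":0,"z":0,"spin":0,"grip":1},{"x":-0.1,"y":0,"z":0,"spin":0,"grip":1},{"x":0,"y":0,"z":0,"spin":0,"grip":1},{"x":0,"y":0,"z":0,"spin":0,"grip":1}]'
```

```text
clock: 12.68
eef_pos: [541.5, -187.8, 35.7]
tcp_rot: [3.14, 0.001, 1.718]
contact_force: [-0.4, 0.8, 4.7]
opening: 0.21
grasp_force: 38.9
clock: 13.02
eef_pos: [541.4, -187.9, 35.6]
tcp_rot: [3.141, -0.002, 1.717]
contact_force: [0.0, 11.3, 7.5]
opening: 0.206
grasp_force: 38.8
```

At the stop (about 74 mm out, 11 N). I'll release, lift off and check.

```bash
python3 -m jog '[{"x":0.15,"y":0,"z":0,"spin":0,"grip":1},{"x":0,"y":0,"z":0,"spin":0,"grip":0.4},{"x":0,"y":0,"z":0,"spin":0,"grip":0.4},{"x":0,"y":0,"z":0,"spin":0,"grip":0.4},{"x":0,"y":0,"z":0,"spin":0,"grip":0.4},{"x":0,"y":0,"z":-1.5,"spin":0,"grip":0.4},{"x":0,"y":0,"z":-3,"spin":0,"grip":0.4},{"x":0,"y":0,"z":-3,"spin":0,"grip":0.4},{"x":0,"y":0,"z":-3,"spin":0,"grip":0.4},{"x":0,"y":0,"z":-3,"spin":0,"grip":0.4},{"x":0,"y":0,"z":-3,"spin":0,"grip":0.4},{"x":0,"y":0,"z":0,"spin":0,"grip":0.4},{"x":0,"y":0,"z":0,"spin":0,"grip":0.4}]'
python3 - <<'E'
from h import *
f,M=wrist();cv2.imwrite("pics/w3.png",f["pixels"])
for st,c in blobs(masks(f["pixels"])["blue"],40): print("blue",st,c,wz(f,M,*c,72))
E
```

```text
clock: 14.1
eef_pos: [541.7, -188.2, 202.0]
tcp_rot: [3.138, 0.002, 1.718]
contact_force: [-0.2, 1.0, -1.2]
opening: 0.603
grasp_force: 0.0
blue [419, 0, 221, 306, 29620] [498.3, 120.0] [704.9 -92.6  72. ]
blue [263, 69, 112, 5, 346] [318.1, 70.3] [524.7 -83.6  72. ]
blue [272, 81, 95, 74, 1398] [319.1, 132.8] [ 533.7 -138.3   72. ]
blue [308, 178, 23, 22, 384] [319.1, 188.9] [ 541.3 -189.2   72. ]
```

View pics/w3.png

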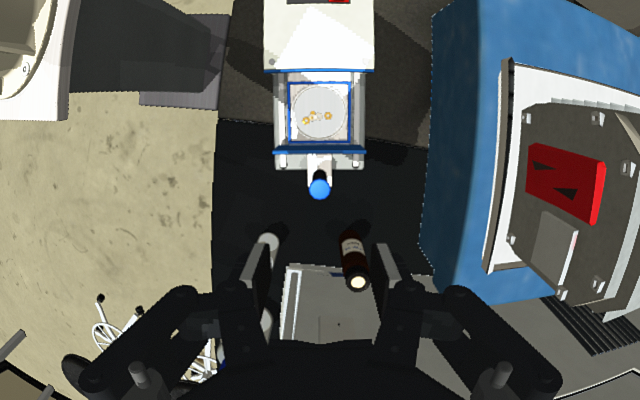

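The carrier is out, with the cap at (319,189) and the dish flat in its nest at (319,112), clear of the hood. The post is at y = -189, about 75 mm out.

```bash
python3 -c "from rig import *; print(sign_off())"
```

```text
the job is handed in; nothing more can be done
None
```

The carrier is drawn out to its stop (about 75 mm, measured from the wrist camera) with the dish lying flat in its nest clear of the hood; the catch had to go to its far end to free it, and I handed the job in at about 14 s, with the verdict not shown.

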